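# Ready the arm rest: seat the elbow pad, index the cradle one hole out, hold the pin home

## Robot

A 7-joint arm with a two-finger parallel gripper is mounted at the origin on the work surface. World frame = base frame: x ahead of the robot, y to its left, z up, the work surface at z = 0. Lengths are in m, angles in rad, forces in N, time in s.
With the tool pointing down it reaches from about 0.35 to 0.9 m from the base axis. Payload 8.1 kg.
Tool frame: the origin (TCP) lies at the very end of the fingers, on their centre line; the grasp point (between the pads) lies 19 mm behind it; x points along the fingers, y is the direction in which the jaws open and shut, and the axes are right-handed (so a half turn about x gives the same grasp; the last joint's range is limited). The gripper opens to 92 mm and grips with 3 to 60 N. Pads are 19 mm wide; open, the fingers measure 130 mm over their backs; the gripper's body (75 mm by 190 mm) begins 47 mm behind the grasp point.
Start: joints at [-1.239, 0.434, 0.025, 1.573, -0.012, 1.134, -0.075], TCP at [0.263, 0.567, 0.227] pointing down, gripper open.
Joint ranges: [-2.62, 2.62], [-0.44, 2.09], [-1.27, 1.32], [0.08, 2.57], [-1.32, 4.46], [0.12, 2], [-2.74, 2.74]. Speed limits (rad/s): [2.22, 2.22, 3.01, 3.01, 3.14, 3.14, 3.14].

## Interface

Orientations are given as a rotation vector (axis times angle).
In Python, from cell import * gives the robot as it stands.
- The arm moves only by the shell command python3 -m handwheel 'ROWS' [FORCE]. ROWS is JSON, a list of rows, each a list of 7 numbers: the opening, from 0 (shut) to 1 (fully open), then the shift along the tool's x, y, z in m, then the turn, a rotation vector about the tool's x, y, z in rad. A call has 1 to 10 rows; each row shifts and turns the commanded pose from where the row before left it, along the tool's axes as they then stand; what a row does not reach is not made up. A row lasts 1/10 s, in which the tool goes at most 50 mm and 8.59 degrees, less where a joint would pass 70% of its speed; a pose out of reach is approached as far as the arm can. A call is refused whole if a number of a shift passes 0.05 or a number of a turn 0.15, either way. A call with a gripper value outside its range is refused whole. The fingers move at their own pace and stop on an object; FORCE is the grip in N (left out, the last holds). Time passes only in rows, so rows that do not move let the fingers close. It gives the time, the measured TCP pose, the force and the opening at its end, in the units of the state.
- observe(): the state, without advancing time (a new reading comes with each control period).
- get_image(name): name is "side" or "top" or "wrist"; returns (picture, depth): 400x640x3 uint8, blue, green, red; 400x640 float32, m along the optical axis (not along the pixel's ray), 0 where there is no reading.
- get_calibration(name): a dict with "camera_matrix" (3x3 intrinsics, pixels), "pose" (4x4, takes a point from camera to world coordinates). Camera axes: x right, y down, z forward; pixel columns grow to the right and rows downward; lengths in m; the calibration is good to about 2 mm. A picture is of the moment at which its call begins: read the wrist's pose just before it. get_calibration takes no time and is no camera call; for the wrist camera it gives the pose at the moment of the call.
- sign_off(): hands the job in, once; it reports no verdict.
The state is a dict: "clock": time; "joints": joint angles; "dq": joint speeds; "joint_efforts": joint torques, N m; "position": TCP position; "ee_rot": TCP orientation; "force": force on the tool from outside, world axes, zero at the start; "ft_torque": the same for the moment, N m; "width": opening from 0.0 (shut) to 1.0 (fully open).
Only numpy, scipy, OpenCV 4.12 (cv2) and the standard library are available. Lean on these libraries where they do the work, as an engineer would, in place of code of your own. Each camera call takes 0.05 s, during which the arm holds its last target. There are 200 camera calls.

## Task

Get the arm rest ready for the next patient: press the tilted blue elbow pad down until it snaps level in its seat, then pull up the red lock knob, slide the section with the white forearm cradle one hole along its rail, away from the pad and not past that hole, and let the pin go fully home there. Finish while still holding the knob with the pin pressed home: do not let go of it at the end. Leave the other things on the table where they are.

Things in the scene. Friction and masses are not known exactly. Their poses are not given: they have to be found in the camera images.
- rest: Arm rest, bolted down: grey base plate 220 mm (x) by 430 mm (y), 12 thick. Origin on the table, mid-plate; z up. y runs along the rail, from the blue pad's end (-y) to the rail's free end (+y). Steel rail at its x = -45 mm, y -70 to 180, 30 wide, top 60 above the table, holes 10 wide at y = -40, 0, 40, 80, 120. White pad seat at x = 58, y = -140. Placed anew each time, turned up to 20 degrees.
- pad_center (a point): Centre of the loose blue elbow pad, a rigid plate 80 mm (arm rest's x) by 100 (its y), 10 thick, about 0.15 kg; z = its upward normal. At first the inner edge is down in the seat, the outer (-y) edge 20 mm up on an orange sprung catch: tilt 0.2 rad; centre then at the arm rest's x = 58, y = -140 mm. When seated it is level, this centre 50 mm above the table, and it stays.
- pad_press (a point): Good point to press: on the pad's top face, 20 mm from its centre towards the raised outer edge. Pressing down here with some 4 to 8 N pushes the catch aside and the pad snaps under it. This point is 55 mm above the table once the pad is seated; the catch bar (40 mm long, top at 66 mm) is 28 mm farther out.
- knob_center (a point): Centre of the red lock knob: upright cylinder, 30 mm in diameter, 30 high; with the pin home its centre is 99, underside 84, top 114 mm above the table. At first at the arm rest's x = -45, y = 0. It stands on the sliding aluminium section (46 x 50 mm, top at 68 mm; collar 22 mm wide up to 80). The white cradle moves along; its near wall (top at 73 mm) is 62 mm off on the arm rest's +x side.
- next_hole (a point): Mouth of the next hole of the rail, on its top face 60 mm above the table: the section is where it should be when the knob's axis stands over this point, 40 mm along the arm rest's +y from where the knob starts.
- plunger (a joint): How far knob and pin are pulled up, m: 0 = pin fully home, limit 0.016. A spring pulls it down, 3 N at 0, 6.6 N at the limit. The pin (8 mm, round end) reaches 10 mm into the rail: from 0.010 up it is clear and the section can slide; between holes it rides on the rail at 0.010, and over a hole it drops in by itself.
- section (a joint): How far the section has been slid along the arm rest's +y, in m: 0 = start hole, 0.040 = next hole, range -0.04 to 0.12. It slides with about 2 N of friction and is locked (but for 1 mm of play) while the pin is in a hole.
There are look-alikes about, which are no part of the job. Of the things like the part that bears pad_center, leave any that is purple; of the rest the larger one is meant.

How it is judged:
By the outcome, as a careful person would: the job done as asked, in the order asked, and still so for the second after the job is handed in, while the arm keeps its last pose, push and grip.
It also fails if it takes over 45 s, if anything falls off the work surface, if the arm or the gripper's body presses on something with over 40 N, if the wrist force passes 120 N, or if a joint passes its speed limit or range.

## Working session

There is one attempt and no reset: what is moved stays moved. The work goes in short steps, Python scripts to look and compute and a shell command to move; the robot and the scene stay as the last step left them, time stands still between calls to the robot, and variables do not carry over. Pictures are saved under pics/ and viewed, about 8 in all and at most 12, crops included, and the job is handed in when it is done.

```bash
mkdir -p pics; ls
python3 - <<'E'
from cell import *
import cv2
print(observe())
for n in ("top","side"):
    im,d=get_image(n); cv2.imwrite(f"pics/{n}0.png",im)
    import numpy as np
    np.savez(f"{n}0.npz",im=im,d=d,**get_calibration(n)); print(get_calibration(n))
E
```

```text
pics
{'clock': 0.0, 'joints': array([-1.23862289,  0.43522551,  0.02494193,  1.5740904 , -0.01157479,
        1.13396925, -0.07509177]), 'dq': array([-0.00158614, -0.00129269, -0.00017335,  0.00037592, -0.00130076,
       -0.00033589,  0.00054559]), 'joint_efforts': array([ 3.01713726e-05, -6.67847013e+01,  9.84614566e-01, -3.14449596e+01,
       -6.06654561e-02,  4.26384062e-02,  1.62957213e-04]), 'position': array([0.26308527, 0.56638106, 0.22594562]), 'ee_rot': array([ 0.33979426,  1.54395034, -0.34222422]), 'force': array([-0.44370496,  0.9305255 , -0.06976969]), 'ft_torque': array([-0.00491302,  0.00899214, -0.04883174]), 'width': 1.0000504991690176}
{'camera_matrix': array([[360.98050468,   0.        , 314.33428591],
       [  0.        , 360.98050468, 200.78369095],
       [  0.        ,   0.        ,   1.        ]]), 'pose': array([[ 0.01445801, -0.98601205,  0.16604579,  0.52905668],
       [-0.99988917, -0.01366715,  0.00590457, -0.08530367],
       [-0.0035526 , -0.16611275, -0.98610037,  0.80492524],
       [ 0.        ,  0.        ,  0.        ,  1.        ]])}
{'camera_matrix': array([[379.97112181,   0.        , 321.42796141],
       [  0.        , 379.97112181, 200.49653991],
       [  0.        ,   0.        ,   1.        ]]), 'pose': array([[-0.9083209 , -0.21041264,  0.36149642,  0.35575087],
       [-0.4178741 ,  0.49427709, -0.76228039,  0.54160218],
       [-0.01828597, -0.8434552 , -0.5368882 ,  0.51113569],
       [ 0.        ,  0.        ,  0.        ,  1.        ]])}
```

View pics/top0.png

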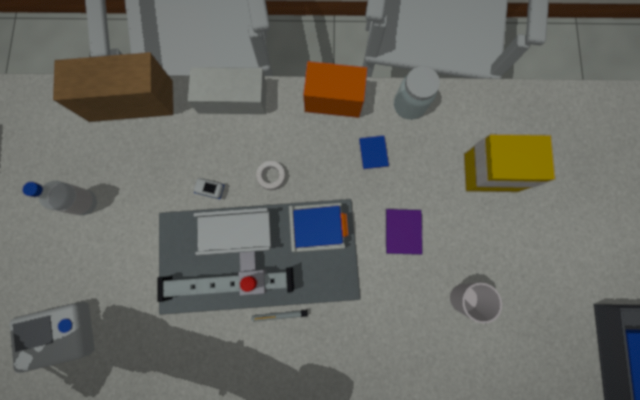

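View pics/side0.png

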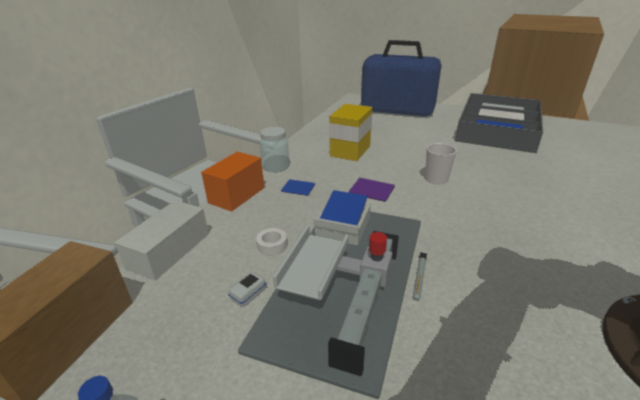

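The top view shows the rest with its long axis about image-horizontal. The red knob is at (248,284), the blue pad at (318,227), the orange catch at (345,224), and the rail's free end on the left. The look-alikes are a small blue plate at (374,152) and a purple one at (404,231). The side view confirms this, with the knob at (378,244).

```bash
cat > h.py <<'E'
import numpy as np, cv2
from scipy.spatial.transform import Rotation as R
def ray(c,uv,z):
    K,P=c['camera_matrix'],c['pose']
    r=P[:3,:3]@np.linalg.solve(K,[uv[0],uv[1],1.]); return P[:3,3]+r*(z-P[2,3])/r[2]
def blobs(m,amin=40):
    cs,_=cv2.findContours(m.astype(np.uint8),cv2.RETR_EXTERNAL,cv2.CHAIN_APPROX_NONE)
    return sorted([c for c in cs if cv2.contourArea(c)>amin],key=cv2.contourArea)[::-1]
def red(im):
    h=cv2.cvtColor(im,cv2.COLOR_BGR2HSV); return ((h[...,0]<6)|(h[...,0]>172))&(h[...,1]>150)&(h[...,2]>60)
def blue(im):
    h=cv2.cvtColor(im,cv2.COLOR_BGR2HSV); return (h[...,0]>100)&(h[...,0]<125)&(h[...,1]>140)&(h[...,2]>50)
E
python3 - <<'E'
from h import *
c=np.load('top0.npz'); im=c['im']; s=np.load('side0.npz')
h=cv2.cvtColor(im,cv2.COLOR_BGR2HSV)
for n,cc in (('top',c),('side',s)):
  for f in (red,blue):
    for b in blobs(f(cc['im']))[:5]:
        m=cv2.moments(b); uv=(m['m10']/m['m00'],m['m01']/m['m00']); z=.107 if f is red else .05
        print(n,f.__name__,cv2.contourArea(b),np.round(uv,1),cv2.boundingRect(b),ray(cc,uv,z).round(4))
# plate
m=np.zeros(im.shape[:2],np.uint8)
print(im[260,180],im[305,300],im[240,365],im[330,300])
g=im.astype(int); p=(abs(g-g[262,200]).max(2)<22); p[:190]=0;p[320:]=0;p[:,:140]=0;p[:,375:]=0
p=cv2.morphologyEx(p.astype(np.uint8),cv2.MORPH_OPEN,np.ones((3,3)))
b=np.vstack(blobs(p,200)[:4])[:,0].astype(float)
w=np.array([ray(c,q,.012)[:2] for q in b]).astype(np.float32)
r=cv2.minAreaRect(w); print(r, cv2.boundingRect(b.astype(np.int32)))
# rail holes/ pad corners
b=[q for q in blobs(blue(im)) if 290<q[:,0,0].mean()<350][0]
wp=np.array([ray(c,q[0],.055)[:2] for q in b]).astype(np.float32); print('pad',cv2.minAreaRect(wp))
E
```

```text
top red 153.5 [247.9 283.4] (241, 277, 15, 14) [0.4866 0.042  0.107 ]
top blue 1615.0 [317.2 226.4] (294, 207, 48, 40) [ 0.6018 -0.0875  0.05  ]
top blue 680.0 [373.5 151.9] (360, 136, 28, 32) [ 0.7655 -0.2076  0.05  ]
top blue 632.5 [634.1 359.3] (626, 330, 14, 70) [ 0.3485 -0.7148  0.05  ]
top blue 170.5 [ 31.9 189.1] (23, 183, 19, 13) [0.6732 0.5236 0.05  ]
top blue 104.5 [ 64.5 325.3] (59, 320, 12, 12) [0.3956 0.4175 0.05  ]
side red 292.0 [377.4 242.9] (370, 232, 17, 23) [0.4859 0.0515 0.107 ]
side blue 961.5 [344.2 207.1] (321, 191, 45, 33) [ 0.609  -0.1083  0.05  ]
side blue 528.5 [ 94.3 389. ] (79, 376, 30, 24) [0.7464 0.4111 0.05  ]
side blue 259.5 [297.8 187. ] (282, 180, 32, 15) [ 0.7437 -0.1459  0.05  ]
side blue 79.0 [499.9 123.4] (477, 120, 46, 8) [ 0.328  -0.7628  0.05  ]
[81 80 74] [115 119 117] [129 134 133] [118 123 121]
((0.5414479374885559, 0.040997594594955444), (0.21825556457042694, 0.4284140169620514), 4.951845169067383) (159, 204, 201, 110)
pad ((0.6017515063285828, -0.08801843225955963), (0.07689891010522842, 0.09763512015342712), 5.980342388153076)
```

```bash
cat >> h.py <<'E'
def plan(target,yaw_deg,o):
    """shift in tool axes (current) to target, after which turn to tool y = +-rest x, tool x down"""
    C=R.from_rotvec(o['ee_rot']); y=np.radians(yaw_deg); ex=np.array([np.cos(y),np.sin(y),0])
    best=None
    for s in (1,-1):
        X=np.array([0,0,-1.]);Y=s*ex;T=R.from_matrix(np.c_[X,Y,np.cross(X,Y)])
        t=(C.inv()*T).as_rotvec()
        if best is None or np.linalg.norm(t)<np.linalg.norm(best): best=t
    sh=C.inv().apply(np.array(target)-o['position'])
    print('clock',round(o['clock'],2),'pos',o['position'].round(4),'F',o['force'].round(1),'w',round(o['width'],3))
    print('tool axes\n',C.as_matrix().round(3)); print('shift',sh.round(4),'turn',best.round(4),'joints',o['joints'].round(2))
E
python3 - <<'E'
from h import *
from cell import *
o=observe(); y=np.radians(5.2)
k=np.array([.4866,.042]);Rm=np.array([[np.cos(y),-np.sin(y)],[np.sin(y),np.cos(y)]])
press=k+Rm@[.103,-.160]; print(press, 'next',k+Rm@[0,.04])
plan([*press,.19],5.2,o)
print('wrist rel', R.from_rotvec(o['ee_rot']).inv().apply(get_calibration('wrist')['pose'][:3,3]-o['position']), get_calibration('wrist')['pose'].round(3))
E
```

```text
[ 0.60367731 -0.10800635] next [0.4829747  0.08183538]
clock 0.1 pos [0.2631 0.5664 0.226 ] F [0.1 0.1 1.4] w 0.998
tool axes
 [[-0.     0.421  0.907]
 [-0.001  0.907 -0.421]
 [-1.    -0.001  0.   ]]
shift [ 0.0368 -0.4681  0.593 ] turn [1.0452e+00 9.0000e-04 1.2000e-03] joints [-1.24  0.44  0.02  1.57 -0.01  1.13 -0.08]
wrist rel [-0.15739903 -0.0004442  -0.07744231] [[ 0.421  0.87   0.258  0.193]
 [ 0.907 -0.403 -0.121  0.599]
 [-0.002  0.285 -0.958  0.383]
 [ 0.     0.     0.     1.   ]]
```

```bash
python3 -m handwheel '[[1,0,0,0,0.149,0,0],[1,0,0,0,0.149,0,0],[1,0,0,0,0.149,0,0],[1,0,0,0,0.149,0,0],[1,0,0,0,0.149,0,0],[1,0,0,0,0.149,0,0],[1,0,0,0,0.149,0,0],[1,0,0,0,0,0,0]]'
python3 - <<'E'
from h import *
from cell import *
plan([.6037,-.108,.19],5.2,observe())
E
```

```text
clock: 0.9
position: [0.263, 0.5667, 0.2263]
ee_rot: [1.141, 1.25, -1.143]
force: [-0.4, 0.5, 0.5]
width: 0.999
clock 0.9 pos [0.263  0.5667 0.2263] F [-0.4  0.5  0.5] w 0.999
tool axes
 [[-0.     0.996  0.091]
 [-0.001  0.091 -0.996]
 [-1.    -0.     0.001]]
shift [0.0369 0.2782 0.7027] turn [-0.0001  0.0009  0.0002] joints [-1.4   0.44  0.26  1.59 -0.12  1.13 -1.02]
```

```bash
python3 -m handwheel '[[0,0,0.014,0.035,0,0,0],[0,0,0.014,0.035,0,0,0],[0,0,0.014,0.035,0,0,0],[0,0,0.014,0.035,0,0,0],[0,0,0.014,0.035,0,0,0],[0,0,0.014,0.035,0,0,0],[0,0,0.014,0.035,0,0,0],[0,0,0.014,0.035,0,0,0],[0,0,0.014,0.035,0,0,0],[0,0,0.014,0.035,0,0,0]]' 20; python3 -m handwheel '[[0,0,0.014,0.035,0,0,0],[0,0,0.014,0.035,0,0,0],[0,0,0.014,0.035,0,0,0],[0,0,0.014,0.035,0,0,0],[0,0,0.014,0.035,0,0,0],[0,0,0.014,0.035,0,0,0],[0,0,0.014,0.035,0,0,0],[0,0,0.014,0.035,0,0,0],[0,0,0,0,0,0,0],[0,0,0,0,0,0,0]]'
python3 - <<'E'
from h import *
from cell import *
plan([.6037,-.108,.19],5.2,observe())
c=get_calibration('wrist'); im,d=get_image('wrist'); cv2.imwrite('pics/w1.png',im); np.savez('w1.npz',im=im,d=d,**c)
for f,z in ((red,.107),(blue,.055)):
    for b in blobs(f(im))[:3]:
        m=cv2.moments(b); uv=(m['m10']/m['m00'],m['m01']/m['m00'])
        print(f.__name__,cv2.contourArea(b),np.round(uv,1),cv2.boundingRect(b),ray(c,uv,z).round(4))
E
```

```text
clock: 1.9
position: [0.4355, 0.2298, 0.2268]
ee_rot: [1.137, 1.254, -1.136]
force: [0.3, 1.4, 0.6]
width: 0.179
clock: 2.9
position: [0.5725, -0.038, 0.2263]
ee_rot: [1.139, 1.253, -1.14]
force: [-0.5, 0.3, -0.2]
width: 0.004
clock 2.9 pos [ 0.5725 -0.038   0.2263] F [-0.5  0.3 -0.2] w 0.004
tool axes
 [[-0.001  0.996  0.094]
 [-0.     0.094 -0.996]
 [-1.    -0.001  0.   ]]
shift [0.0363 0.0245 0.0727] turn [0.0036 0.0002 0.0008] joints [-0.41  0.37  0.53  1.73 -0.21  1.09  0.28]
red 1120.5 [216.5  79.8] (198, 61, 38, 39) [0.4856 0.0441 0.107 ]
blue 4649.0 [347.6 215.2] (307, 185, 79, 69) [ 0.6022 -0.0705  0.055 ]
blue 1011.5 [475.4 329.2] (451, 318, 50, 24) [ 0.7584 -0.1892  0.055 ]
```

View pics/w1.png

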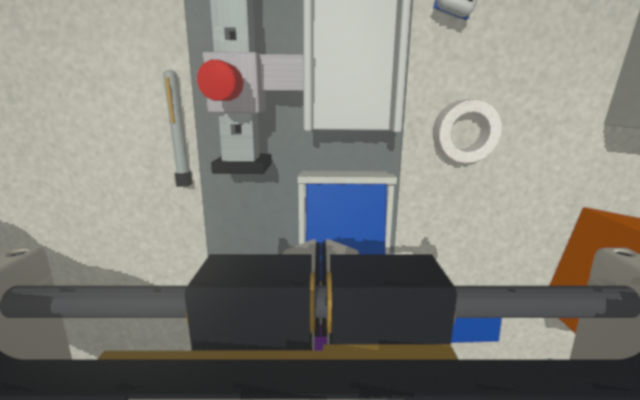

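The knob from the wrist view at (216,80) is at (0.486, 0.044), which agrees with the top view to 2 mm. The pad is below the fingers at (347,215). Next I go above the press point.

```bash
python3 -m handwheel '[[0,0,0.0082,0.0235,0,0,0],[0,0,0.0082,0.0235,0,0,0],[0,0,0.0082,0.0235,0,0,0],[0,0.04,0,0,0,0,0],[0,0.04,0,0,0,0,0],[0,0.04,0,0,0,0,0],[0,0.015,0,0,0,0,0],[0,0,0,0,0,0,0],[0,0,0,0,0,0,0]]'
python3 - <<'E'
from h import *
from cell import *
plan([.6037,-.107,.055],5.2,observe())
for n in ("side","top"):
    im,d=get_image(n); cv2.imwrite(f"pics/{n}1.png",cv2.resize(im[150:300,260:440] if n=="side" else im[170:320,230:410],None,fx=3.3,fy=3.3))
E
```

```text
clock: 3.85
position: [0.6046, -0.1045, 0.0931]
ee_rot: [1.14, 1.251, -1.138]
force: [1.2, 1.2, 0.2]
width: 0.001
clock 3.85 pos [ 0.6046 -0.1045  0.0931] F [1.2 1.2 0.2] w 0.001
tool axes
 [[ 0.001  0.996  0.094]
 [ 0.     0.094 -0.996]
 [-1.     0.001  0.   ]]
shift [ 0.0381 -0.0011  0.0024] turn [ 0.0036  0.0001 -0.0014] joints [-0.23  0.58  0.47  1.78 -0.33  0.86  0.48]
```

View pics/side1.png

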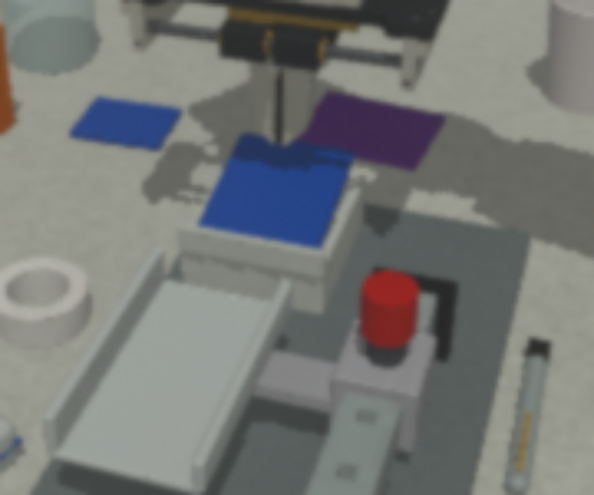

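Crop of the side view: the finger tips at (280,145) hang above the outer part of the pad. Now I press down.

```bash
python3 -m handwheel '[[0,0.01,0,0.0025,0,0,0],[0,0.008,0,0,0,0,0],[0,0.004,0,0,0,0,0],[0,0.003,0,0,0,0,0]]'; python3 -m handwheel '[[0,0.003,0,0,0,0,0],[0,0.003,0,0,0,0,0],[0,0,0,0,0,0,0]]';  python3 -m handwheel '[[0,0.003,0,0,0,0,0],[0,0,0,0,0,0,0]]'
```

```text
clock: 4.35
position: [0.6038, -0.1078, 0.0663]
ee_rot: [1.14, 1.252, -1.141]
force: [0.2, -0.3, 0.8]
width: 0.005
clock: 4.65
position: [0.6036, -0.1072, 0.0602]
ee_rot: [1.14, 1.253, -1.141]
force: [-0.8, -0.6, 1.4]
width: 0.007
clock: 4.85
position: [0.6037, -0.1072, 0.0573]
ee_rot: [1.14, 1.252, -1.141]
force: [0.1, 0.7, 0.4]
width: 0.003
```

```bash
python3 -m handwheel '[[0,0.002,0,0,0,0,0],[0,0,0,0,0,0,0]]'; python3 -m handwheel '[[0,0.002,0,0,0,0,0],[0,0,0,0,0,0,0]]'; python3 -c "
from h import *
from cell import *
im,d=get_image('side'); cv2.imwrite('pics/side2.png',cv2.resize(im[150:300,260:440],None,fx=3.3,fy=3.3))"
```

```text
clock: 5.05
position: [0.6039, -0.1074, 0.0556]
ee_rot: [1.14, 1.252, -1.14]
force: [0.5, -0.2, 0.2]
width: 0.005
clock: 5.25
position: [0.604, -0.1075, 0.0553]
ee_rot: [1.142, 1.252, -1.14]
force: [-6.5, 1.9, 18.2]
width: 0.007
```

View pics/side2.png

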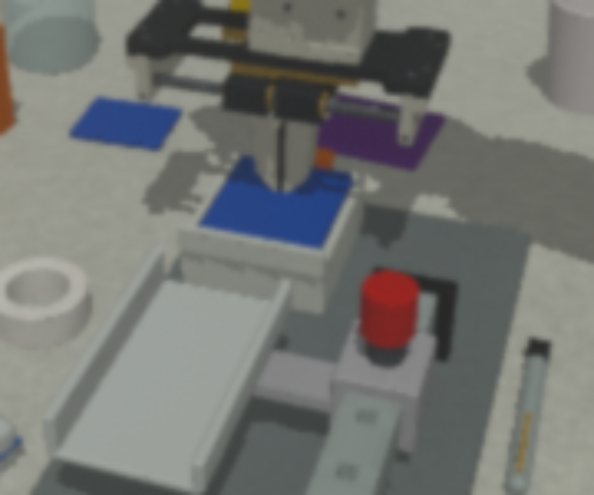

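The pad now lies flat in the seat (280,215) and the orange catch shows behind it. It gave a hard stop at z = 55.3 mm with 18 N. I lift off and move towards the knob, looking on the way.

```bash
python3 -m handwheel '[[0,-0.03,0,0,0,0,0],[0,-0.04,0,0,0,0,0],[0,-0.04,0,0,0,0,0],[1,0,-0.026,-0.025,0,0,0],[1,0,-0.026,-0.025,0,0,0],[1,0,-0.026,-0.025,0,0,0],[1,0,-0.026,-0.025,0,0,0],[1,0,0,0,0,0,0],[1,0,0,0,0,0,0]]'
python3 - <<'E'
from h import *
from cell import *
o=observe()
c=get_calibration('wrist'); im,d=get_image('wrist'); cv2.imwrite('pics/w2.png',im); np.savez('w2.npz',im=im,d=d,**c)
b=blobs(red(im))[0]; (u,v),r=cv2.minEnclosingCircle(b); m=cv2.moments(b)
print(cv2.boundingRect(b),ray(c,(u,v),.114),ray(c,(m['m10']/m['m00'],m['m01']/m['m00']),.112),c['camera_matrix'][0,0])
t,td=get_image('top'); np.savez('top2.npz',im=t,d=td,**get_calibration('top')); cv2.imwrite('pics/top2.png',cv2.resize(t[180:320,240:380],None,fx=4,fy=4))
ct=get_calibration('top')
bb=blobs(blue(t))[0]; print([cv2.boundingRect(q) for q in blobs(blue(t))[:2]])
b=blobs(red(t))
for q in b[:2]: (u,v),r=cv2.minEnclosingCircle(q); print('top',ray(ct,(u,v),.114))
plan([.4857,.0435,.19],5.2,o)
E
```

```text
clock: 6.2
position: [0.4911, -0.017, 0.1641]
ee_rot: [1.14, 1.252, -1.138]
force: [0.0, 0.9, 0.3]
width: 0.48
(300, 102, 47, 48) [0.48651938 0.04432887 0.114     ] [0.48649967 0.04415549 0.112     ] 348.1637447490322
[(294, 208, 48, 39), (360, 136, 28, 32)]
clock 6.2 pos [ 0.4911 -0.017   0.1641] F [0.  0.9 0.3] w 0.48
tool axes
 [[ 0.001  0.996  0.094]
 [ 0.001  0.094 -0.996]
 [-1.     0.001 -0.001]]
shift [-0.0259  0.0003 -0.0607] turn [ 0.0036 -0.0005 -0.0009] joints [-0.49  0.3   0.53  2.   -0.2   0.88  0.24]
```

View pics/top2.png

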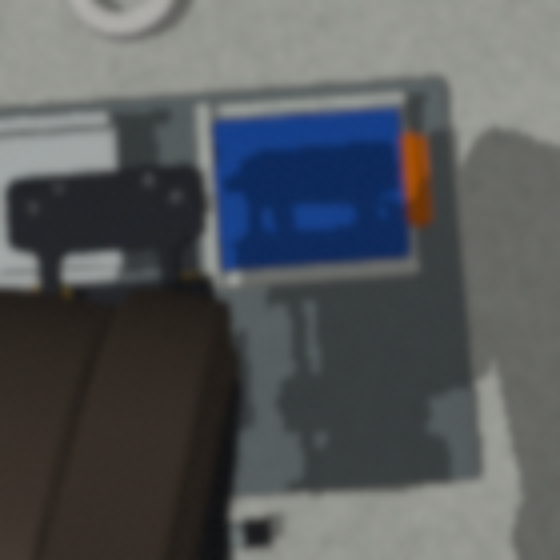

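View pics/w2.png

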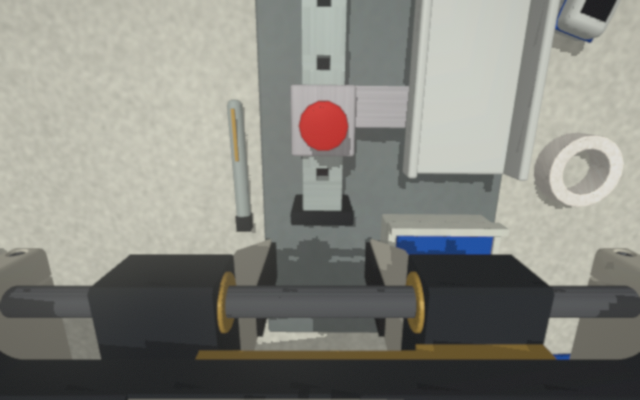

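The top view shows the pad rectangular in its seat with the orange catch bar over its outer edge. The wrist view shows the knob at (324,126) and the rail parallel to the tool. I go over the knob and down.

```bash
python3 -m handwheel '[[1,0,0.0012,-0.0205,0,0,0],[1,0,0,-0.0205,0,0,0],[1,0,0,-0.0205,0,0,0],[1,0,0,0,0,0,0],[1,0,0,0,0,0,0]]'
python3 - <<'E'
from h import *
from cell import *
plan([.4865,.0443,.088],5.2,observe())
c=np.load('top2.npz');d=c['d']
for u in (300,310,320,330,336):
    v=225; z=d[v-2:v+3,u-1:u+2].mean(); p=c['pose']@np.r_[np.linalg.solve(c['camera_matrix'],[u,v,1])*z,1]; print(u,p[:3].round(4))
E
```

```text
clock: 6.8
position: [0.4873, 0.043, 0.1637]
ee_rot: [1.14, 1.251, -1.141]
force: [0.2, 0.4, 0.1]
width: 0.98
clock 6.8 pos [0.4873 0.043  0.1637] F [0.2 0.4 0.1] w 0.98
tool axes
 [[ 0.     0.996  0.093]
 [-0.001  0.093 -0.996]
 [-1.     0.     0.001]]
shift [ 0.0757 -0.0007 -0.0014] turn [ 0.0019  0.0008 -0.0003] joints [-0.6   0.3   0.51  2.01 -0.19  0.88  0.1 ]
300 [ 0.6037 -0.0517  0.056 ]
310 [ 0.604  -0.0725  0.0559]
320 [ 0.6043 -0.0934  0.0552]
330 [ 0.6046 -0.1142  0.0554]
336 [ 0.6047 -0.1266  0.056 ]
```

Depth shows the pad level at about 55 mm. I now go down on the knob and grip it.

```bash
python3 -m handwheel '[[1,0.025,-0.0007,-0.0014,0,0,0],[1,0.025,0,0,0,0,0],[1,0.02,0,0,0,0,0],[1,0.006,0,0,0,0,0],[1,0,0,0,0,0,0],[0.5,0,0,0,0,0,0],[0.35,0,0,0,0,0,0],[0.35,0,0,0,0,0,0],[0.35,0,0,0,0,0,0]]' 25 ; python3 -m handwheel '[[0.1,0,0,0,0,0,0],[0.1,0,0,0,0,0,0],[0.1,0,0,0,0,0,0],[0.1,0,0,0,0,0,0]]' 30; python3 -c "
from h import *
from cell import *
plan([.4865,.0443,.088],5.2,observe())
im,d=get_image('side'); cv2.imwrite('pics/side3.png',cv2.resize(im[150:330,260:460],None,fx=3.3,fy=3.3))"
```

```text
clock: 7.7
position: [0.4861, 0.0453, 0.0883]
ee_rot: [1.141, 1.251, -1.139]
force: [0.6, 0.4, -0.2]
width: 0.705
clock: 8.1
position: [0.4857, 0.0452, 0.0877]
ee_rot: [1.14, 1.252, -1.141]
force: [-0.7, -1.1, -0.5]
width: 0.353
clock 8.1 pos [0.4857 0.0452 0.0877] F [-0.7 -1.1 -0.5] w 0.353
tool axes
 [[-0.     0.996  0.093]
 [ 0.     0.093 -0.996]
 [-1.    -0.    -0.   ]]
shift [-0.0003  0.0007  0.0009] turn [ 0.0022 -0.      0.0001] joints [-0.55  0.41  0.46  2.09 -0.28  0.7   0.18]
```

View pics/side3.png

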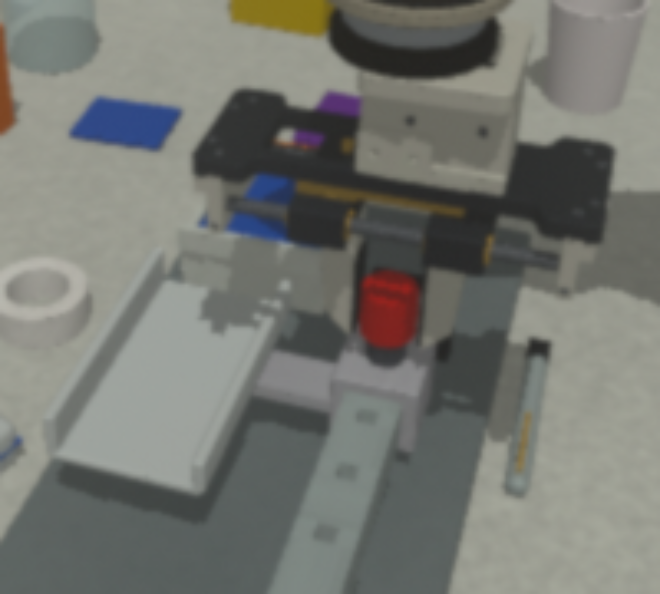

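The fingers straddle the knob, which is at (388,305). I close fully.

```bash
python3 -m handwheel '[[0,0,0,0,0,0,0],[0,0,0,0,0,0,0],[0,0,0,0,0,0,0],[0,0,0,0,0,0,0]]' 35;  python3 -m handwheel '[[0,-0.004,0,0,0,0,0],[0,-0.003,0,0,0,0,0],[0,0,0,0,0,0,0]]'
```

```text
clock: 8.55
position: [0.4869, 0.0452, 0.0879]
ee_rot: [1.141, 1.25, -1.139]
force: [4.4, 1.4, -4.2]
width: 0.322
clock: 8.85
position: [0.4868, 0.0453, 0.0951]
ee_rot: [1.141, 1.25, -1.139]
force: [5.7, 0.8, -5.6]
width: 0.32
```

```bash
python3 -m handwheel '[[0,-0.003,0,0,0,0,0],[0,-0.003,0,0,0,0,0],[0,0,0,0,0,0,0]]'
```

```text
clock: 9.15
position: [0.4869, 0.0453, 0.101]
ee_rot: [1.141, 1.25, -1.139]
force: [5.7, 0.0, -7.2]
width: 0.314
```

```bash
python3 -m handwheel '[[0,0,0,-0.004,0,0,0],[0,0,0,-0.006,0,0,0],[0,0,0,-0.006,0,0,0],[0,0,0,-0.006,0,0,0],[0,0,0,-0.006,0,0,0],[0,0,0,-0.005,0,0,0],[0,0,0,-0.004,0,0,0],[0,0,0,0,0,0,0],[0,0,0,0,0,0,0]]'
python3 - <<'E'
from h import *
from cell import *
o=observe(); s=o['position']-np.array([.4869,.0453,.101]); plan([.4869-.0037,.0453+.0398,.101],5.3,o); print(s, s[:2]@[-.093,.9957])
E
```

```text
clock: 10.05
position: [0.4836, 0.0824, 0.1008]
ee_rot: [1.141, 1.25, -1.139]
force: [6.5, 1.3, -6.0]
width: 0.32
clock 10.05 pos [0.4836 0.0824 0.1008] F [ 6.5  1.3 -6. ] w 0.32
tool axes
 [[ 0.002  0.996  0.093]
 [ 0.     0.093 -0.996]
 [-1.     0.002  0.   ]]
shift [-0.0002 -0.0001 -0.0027] turn [ 0.0007  0.     -0.0023] joints [-0.63  0.39  0.46  2.07 -0.26  0.73  0.09]
[-0.00330315  0.0371014  -0.00019741] 0.03724906043660683
```

```bash
python3 -m handwheel '[[0,0,0,-0.002,0,0,0],[0,0,0,-0.0008,0,0,0],[0,0,0,0,0,0,0]]'; python3 -m handwheel '[[0,0.003,0,0,0,0,0],[0,0.002,0,0,0,0,0],[0,0.002,0,0,0,0,0],[0,0,0,0,0,0,0]]'; python3 -m handwheel '[[0,0.002,0,0,0,0,0],[0,0.001,0,0,0,0,0],[0,0,0,0,0,0,0]]'
```

```text
clock: 10.35
position: [0.4834, 0.0846, 0.1008]
ee_rot: [1.141, 1.249, -1.139]
force: [7.0, 0.1, -6.4]
width: 0.321
clock: 10.75
position: [0.4834, 0.0846, 0.0937]
ee_rot: [1.141, 1.25, -1.139]
force: [6.7, -0.3, -4.7]
width: 0.319
clock: 11.05
position: [0.4834, 0.0846, 0.0908]
ee_rot: [1.142, 1.25, -1.139]
force: [6.5, 0.6, -4.3]
width: 0.32
```

The plunger is at about 3 mm and still being pulled down, so the pin is in the hole. I lower it the rest of the way and press a little.

```bash
python3 -m handwheel '[[0,0.002,0,0,0,0,0],[0,0.001,0,0,0,0,0],[0,0,0,0,0,0,0]]'; python3 -m handwheel '[[0,0.0006,0,0,0,0,0],[0,0,0,0,0,0,0],[0,0,0,0,0,0,0]]'
```

```text
clock: 11.35
position: [0.4835, 0.0845, 0.0879]
ee_rot: [1.142, 1.249, -1.139]
force: [6.7, -0.6, -3.6]
width: 0.316
clock: 11.65
position: [0.4835, 0.0846, 0.0877]
ee_rot: [1.142, 1.25, -1.139]
force: [4.9, -1.4, 3.1]
width: 0.318
```

The force has turned from -3.6 to +3.1 N at z = 87.7 mm, where the knob was gripped at 87.9, so the pin has bottomed. A touch more push, then a final check.

```bash
python3 -m handwheel '[[0,0.0004,0,0,0,0,0],[0,0,0,0,0,0,0],[0,0,0,0,0,0,0]]'
python3 - <<'E'
from h import *
from cell import *
im,d=get_image('side'); cv2.imwrite('pics/side4.png',cv2.resize(im[150:330,260:460],None,fx=3.3,fy=3.3))
t,d=get_image('top'); ct=get_calibration('top'); print([cv2.boundingRect(q) for q in blobs(blue(t))[:2]])
for u in (305,320,335):
    v=225; z=np.median(d[v-2:v+3,u-1:u+2]); p=ct['pose']@np.r_[np.linalg.solve(ct['camera_matrix'],[u,v,1])*z,1]; print(u,p[:3].round(4))
b=blobs(red(im))[0]; print(cv2.boundingRect(b)); o=observe(); print(o['position'],o['force'].round(1))
cs=get_calibration('side'); P=np.linalg.inv(cs['pose'])
for q in ([.4868,.0442,.099],[.4831,.0840,.099]): x=cs['camera_matrix']@(P@np.r_[q,1])[:3]; print('expected knob px',x[:2]/x[2])
E
```

```text
clock: 11.95
position: [0.4835, 0.0846, 0.0876]
ee_rot: [1.142, 1.25, -1.139]
force: [3.3, -1.8, 8.5]
width: 0.321
[(294, 208, 48, 39), (360, 136, 28, 32)]
305 [ 0.6038 -0.0621  0.0557]
320 [ 0.6042 -0.0933  0.0568]
335 [ 0.6048 -0.1246  0.0552]
(363, 246, 18, 24)
[0.48348528 0.08457056 0.08765218] [ 4.5 -1.3  8.1]
expected knob px [377.94409223 244.01230967]
expected knob px [372.6656068  258.86167786]
```

View pics/side4.png

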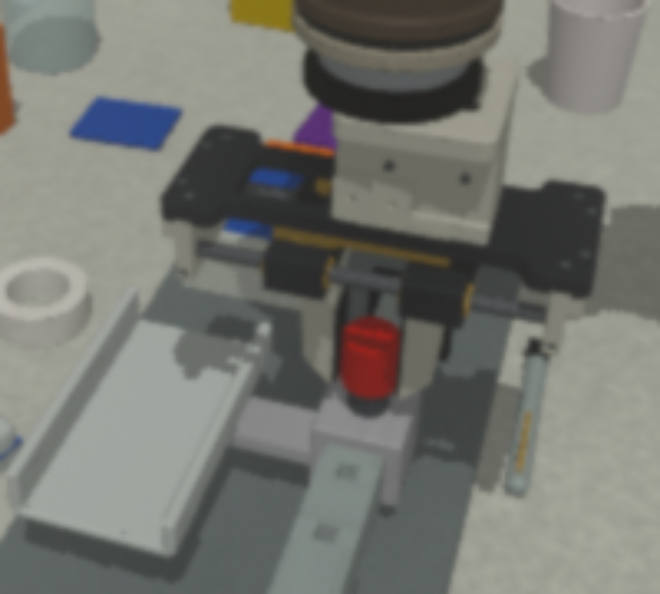

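The section has moved one hole: two holes now show ahead of it instead of three. The knob at (370,357) sits as low on its collar as before and is still gripped. I hand in.

```bash
python3 -c "
from cell import *
print(sign_off())"
```

```text
the job is handed in; nothing more can be done
None
```

I pressed the blue pad down until it sat level, pulled the lock knob up about 13 mm, slid the section one hole along the rail and let the pin down there. I handed the job in at about 12 s, still holding the knob and pressing it down with about 8 N.

What the last checks showed:
- **Pad:** depth readings put it level at 55–57 mm along its length, and the top view after the press showed the orange catch over its outer edge.
- **Section:** the gripper moved about 39.5 mm along the rail. The side view shows two holes ahead of the section where there were three.
- **Pin:** the gripper ended at 87.6 mm, against 87.9 mm when it first took the knob. The force turned from pulling to pushing there, so the pin is fully home.

Two readings did not match what I expected:
- **Press force:** I never saw the 4–8 N while the pad was going down. The readings stayed near 1 N until a hard stop of about 18 N at the seated height.
- **Plate position:** my first estimate of the base plate was about 10 mm off from the knob and pad, so I worked from those two, which agreed with each other.

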